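# Isolate the heating stand and withdraw its fuse carrier

### The job

On the green power unit, first slide the black isolator grip all the way to its end stop, towards the robot's left, while the fuse carrier is still in. Then pinch the carrier's two side catches together, draw it straight up out of its bay and finish holding it, upright and still with its catches pinched, about a hand's breadth above the unit, for inspection: do not put it down or let go. Leave the other things on the bench where they are.

Things in the scene. Friction and masses are not known exactly. Their poses are not given: they have to be found in the camera images.
- unit: Power unit: fixed low green steel box 200 (x) x 170 (y) x 40 mm high. Origin: centre of its underside, on the table. Its front (-x) roughly faces the robot, yawed up to 0.45 rad; +y is its left, z up. Its top has an open bay for the carrier; in front of the bay, at x = -50 mm, runs the isolator slide.
- lock_grip (a point): Centre of the top of the isolator grip, 88 mm above the table: a black upright fin 24 (unit's x) x 12 (unit's y) mm, 36 mm high, on a flat steel plate 54 x 53 mm whose top is 52 mm above the table. The plate covers a lug on the carrier's front and keeps it down until the grip is at its end stop. Axes as the unit's; it slides along +y.
- bay (a point): Centre of the bay's floor, at (30, 0, 5) mm in the unit; axes as the unit's. The bay is 73 (x) x 57 (y) mm and 35 mm deep; the upper 12 mm of its two long (+y, -y) sides are lips under which the carrier's hooks catch.
- lock (a joint): Travel of the isolator grip along the unit's +y, m: starts between 0 and 0.02, end stop at 0.06; friction about 3 N, stays where it is left. The tongue is off the lug only beyond about 0.055.
- carrier: Fuse carrier: loose white plastic block seated in the bay with 1.5 mm play, 0.17 to 0.35 kg. Origin: centre of its underside, on the bay floor 5 mm above the table; axes as the unit's. Core 50 (x) x 30 (y) x 84 mm high; foot 70 x 54 mm up to 41.5 mm high, with a small lug in front. Hooked down until both catches are pressed in by about 5 mm; then it draws straight up.
- pinch (a point): Point midway between the two catches at mid-height of their free part, 67 mm above the carrier's origin; axes as the carrier's. Catches: black upright spring tabs on its +y and -y sides, 28 mm wide (x), free from 47 to 80 mm above the origin, to be pinched from above with the fingers closing along y. Outer faces 54 mm apart at rest, 40 mm fully pinched.
- catch_l (a joint): How far the +y catch is pressed in towards the carrier's core, m: 0 at rest, 0.007 fully in; spring from 4 N at rest to 8.5 N fully in.
- catch_r (a joint): The same for the -y catch.
- relay: Bystander, fixed: a smaller green relay socket 120 x 90 x 35 mm with a white block 55 x 40 x 40 mm on top, without catches or slide. Origin: centre of its underside.
- weight: Bystander: brass weight, diameter 22, height 32 mm, standing on the rear right corner of the power unit. Origin: underside centre.
- driver: Bystander: screwdriver 170 mm long lying in front of the power unit. Origin: on the table under its middle.
- crucible: Bystander: white ceramic crucible, diameter 48, height 40 mm, behind the power unit. Origin: underside centre.
- jar: Bystander: amber glass jar, diameter 52, height 70 mm, behind the relay socket. Origin: underside centre.
- tray: Bystander: steel specimen tray 120 x 90 x 25 mm on the robot's right. Origin: underside centre.
- collar: Bystander: steel ring, diameter 56, height 18 mm, in front of the relay socket. Origin: underside centre.
- wrench: Bystander: wrench 150 mm long on the robot's left. Origin: on the table under its middle.
Things that resemble listed ones, but are neither listed nor needed, are in the scene too. What is shaped like the carrier but brown is not meant.

How it is judged:
On the way, in this order (a step that is already met when the one before it is completed fails the run):
1. the isolator grip is at its end stop, with the carrier still seated in its bay (value of joint lock above 0.056 m and z of carrier in the frame of unit below 0.015 m), for 0.2 s.
2. the carrier, its catches pinched in the fingers, has been drawn out of the bay (value of joint each of catch_l, catch_r above 0.005 m and contact force between carrier and the fingers above 4 N and z of carrier in the frame of unit above 0.045 m), for 0.1 s.
At the end, for the whole second after the job is handed in: Ends holding: carrier still in the fingers, both catches in by over 5 mm, underside over 60 mm above the unit's top, tilt under 15 degrees, within 150 mm of the unit's centre seen from above, not touching the unit; isolator grip within 6 mm of its end stop (value of joint each of catch_l, catch_r above 0.005 m and contact force between carrier and the fingers above 4 N and height (world z) of carrier above 0.1 m and horizontal distance between carrier and unit below 0.15 m and angle between carrier's own z axis and vertical below 0.26 rad and contact force between carrier and unit below 0.1 N and linear speed of carrier below 0.03 m/s and value of joint lock above 0.054 m); the arm keeps its last pose, push and grip.
It fails at once if another loose thing on the bench is moved more than 30 mm (distance of any of weight, driver, crucible, jar, tray, collar, wrench from where it was at the start of the episode above 0.03 m).
It also fails if it takes over 48 s, if anything falls off the work surface, if the arm or the gripper's body presses on something with over 40 N, if the wrist force passes 120 N, or if a joint passes its speed limit or range.

### The arm

A 6-joint arm with a two-finger parallel gripper is mounted at the origin on the work surface. World frame = base frame: x ahead of the robot, y to its left, z up, the work surface at z = 0. Lengths are in m, angles in rad, forces in N, time in s.
With the tool pointing down it reaches from about 0.275 to 0.825 m from the base axis. Payload 5.2 kg.
Tool frame: the origin (TCP) lies between the finger pads; the fingertips stand 25 mm ahead of it and the grasp point (between the pads) lies 6 mm ahead of it; z points along the fingers, y is the line along which they close (so a half turn about z gives the same grasp; the last joint's range is limited). The gripper opens to 93 mm and grips with 3 to 60 N. Pads are 15 mm wide; open, the fingers measure 128 mm over their backs; the gripper's body (75 mm by 188 mm) begins 65 mm behind the grasp point.
Start: joints at [1.031, 0.259, 1.535, -0, 1.348, -0.203], TCP at [0.182, 0.519, 0.244] pointing down, gripper open.
Joint ranges: [-3.14, 3.14], [-0.91, 2.08], [0.19, 2.58], [-1.22, 4.36], [0.22, 2.71], [-3.12, 3.12]. Speed limits (rad/s): [2.57, 2.57, 3.14, 3.14, 3.14, 3.14].

### API

Orientations are given as [roll, pitch, yaw] about the fixed x, y, z axes, in that order (R = Rz(yaw) Ry(pitch) Rx(roll)).
In Python, from workcell import readout, read_camera, sign_off, spot_in, masks_of gives the robot as it stands.
- The arm moves only by the tool step_arm, never from a script. Its argument "motion" is one flat list of numbers, 7 for each row, row after row: the turn, a rotation vector about the world's x, y, z in units of 5 degrees (1.0 is 5 degrees), then the shift along the world's x, y, z in units of 25 mm (1.0 is 25 mm), then the finger opening in mm, from 0 to 93. In form: [wx, wy, wz, dx, dy, dz, claw, wx, wy, wz, dx, dy, dz, claw, ...]. A call has exactly 5 rows; each row shifts and turns the commanded pose from where the row before left it; what a row does not reach is not made up. A row lasts 1/10 s, in which the tool goes at most 50 mm and 8.59 degrees, less where a joint would pass 70% of its speed; a pose out of reach is approached as far as the arm can. A call is refused whole if a number of a shift passes 1 or a number of a turn 1, either way. A call with a gripper value outside its range is refused whole. The fingers move at their own pace and stop on an object; the grip force is fixed at half the most. Time passes only in rows, so rows that do not move let the fingers close, or fill a call up. It gives the time, the measured TCP pose, the force, the opening and the grip force at its end, in the units of the state.
- readout.state(): the state, without advancing time (a new reading comes with each control period).
- read_camera(name): name is "side" or "top"; returns a dict with "color" (420x560x3 uint8, red, green, blue), "depth" (420x560 float32, m along the optical axis (not along the pixel's ray), 0 where there is no reading), "fx", "fy", "cx", "cy" (pixels), "extrinsics" (4x4, takes a point from world to camera coordinates). Camera axes: x right, y up, looking along -z (the intrinsics and any distortion apply to the point x, -y, -z); pixel columns grow to the right and rows downward; lengths in m; the calibration is good to about 2 mm. A picture is of the moment at which its call begins.
- sign_off(): hands the job in; it is judged then, once.
Trained networks look in a picture, given as the dict that the camera call returned (one of the last four; its "shot" number tells which), for a name from the list of things; names that differ only in an ending like _2 or _b are one class to them, and where a whole thing is asked for, a point or a joint stands for the part that bears it (a point fixed in the world has none). Each returns a list of dicts, best first, with "confidence" (0 to 1); they miss things now and then, are a little off and sometimes report something else, mostly with a low value. They report only what shows in the picture. A call takes as long as a camera call. They do not tell look-alikes from the thing itself.
- spot_in(target, picture): "extent" ([left, top, width, height] in pixels, round what is visible of it).
- masks_of(target, picture): "mask" (420x560 bool, what is visible of it) and "extent" ([left, top, width, height] in pixels, round what is visible of it).
The state is a dict: "time": time; "joint_pos": joint angles; "joint_vel": joint speeds; "joint_efforts": joint torques, N m; "ee_pos": TCP position; "orientation": TCP orientation; "wrist_force": force on the tool from outside, world axes, zero at the start; "ft_torque": the same for the moment, N m; "grip_width": opening from 0.0 (shut) to 1.0 (fully open); "grip_force": force on a finger pad.
Only numpy, scipy, OpenCV 4.12 (cv2) and the standard library are available. Lean on these libraries where they do the work, as an engineer would, in place of code of your own. Each camera call takes 0.05 s, during which the arm holds its last target. There are 200 camera calls.

## Working session

There is one attempt and no reset: what is moved stays moved. The work goes in short steps, Python scripts to look and compute and a tool call to move; the robot and the scene stay as the last step left them, time stands still between calls to the robot, and variables do not carry over. Pictures are saved under pics/ and viewed, at most 10 in all, crops included, and the job is handed in when it is done.

Besides the shell and the picture viewer there is one more tool, called after ">>>" as name(argument=value, ...), one argument or row to a line, values as JSON. step_arm: Moves the arm, as the interface text tells. Its arguments: {"type":"object","properties":{"motion":{"type":"array"}},"required":["motion"]}

```bash
mkdir -p pics; ls; cat > h.py <<'E'
import numpy as np, cv2
from workcell import readout, read_camera, sign_off, spot_in, masks_of
def world(p, mask=None):
    d=p["depth"]; m=(d>0) if mask is None else (mask&(d>0))
    v,u=np.nonzero(m); z=d[v,u]
    c=np.stack([(u-p["cx"])/p["fx"]*z, -(v-p["cy"])/p["fy"]*z, -z, np.ones_like(z)])
    return (np.linalg.inv(p["extrinsics"])@c)[:3].T, u, v
E
python3 - <<'E'
from h import *
ims=[]
for n in ("top","side"):
    p=read_camera(n); ims.append(p["color"][:,:,::-1].copy())
    print(n,[k for k in p], p["extrinsics"].round(3).tolist())
    for t in ("unit","lock_grip","carrier","relay","weight"):
        for r in masks_of(t,p)[:3]:
            P,_,_=world(p,r["mask"]); print(t,round(r["confidence"],2),r["extent"],np.median(P,0).round(3),P.max(0).round(3) if len(P) else 0)
cv2.imwrite("pics/a.png",ims[0]);cv2.imwrite("pics/b.png",ims[1])
print(readout.state())
E
```

```text
pics
top ['color', 'depth', 'fx', 'fy', 'cx', 'cy', 'extrinsics', 'shot'] [[0.024, -1.0, -0.007, -0.024], [0.992, 0.023, 0.127, -0.547], [-0.126, -0.01, 0.992, -0.978], [0.0, 0.0, 0.0, 1.0]]
unit 0.94 [186.3, 171.9, 65.3, 73.8] [0.533 0.144 0.04 ] [0.661 0.246 0.091]
lock_grip 0.7 [207.2, 211.2, 24.2, 19.9] [0.514 0.144 0.053] [0.541 0.178 0.091]
carrier 0.83 [133.6, 170.6, 32.7, 29.8] [0.607 0.327 0.054] [0.655 0.394 0.089]
carrier 0.58 [206.6, 187.0, 25.3, 25.8] [0.574 0.145 0.074] [0.618 0.181 0.095]
carrier 0.55 [130.8, 247.5, 35.6, 36.0] [0.401 0.322 0.053] [0.446 0.388 0.089]
relay 0.79 [325.0, 184.5, 48.7, 57.6] [ 0.545 -0.187  0.035] [ 0.625 -0.129  0.08 ]
weight 0.59 [240.5, 177.3, 5.2, 2.6] [0.633 0.09  0.068] [0.641 0.099 0.076]
side ['color', 'depth', 'fx', 'fy', 'cx', 'cy', 'extrinsics', 'shot'] [[-0.992, -0.125, -0.011, 0.535], [0.086, -0.743, 0.664, -0.115], [-0.091, 0.658, 0.748, -1.403], [0.0, 0.0, 0.0, 1.0]]
unit 0.79 [223.1, 241.0, 82.4, 64.9] [0.533 0.185 0.038] [0.66  0.243 0.091]
unit 0.52 [206.0, 244.6, 18.6, 19.5] [0.693 0.108 0.023] [0.715 0.14  0.044]
lock_g
[... 503 characters left out ...]
'joint_pos': array([ 1.03118590e+00,  2.58567614e-01,  1.53500393e+00, -1.71774019e-05,
        1.34802084e+00, -2.02796788e-01]), 'joint_vel': array([ 1.00946792e-03, -9.79911724e-04, -4.91959105e-04, -1.99783987e-03,
        5.21626352e-04,  2.29022387e-05]), 'joint_efforts': array([-1.46513245e-03, -4.36948907e+01, -2.84183353e+01,  7.17419665e-02,
        3.14803049e-02, -2.20207579e-05]), 'ee_pos': array([0.18174332, 0.51909798, 0.24366861]), 'orientation': array([-3.14158954e+00,  1.64631986e-05,  2.80478281e+00]), 'wrist_force': array([-0.42333752,  0.36089092,  0.65323633]), 'ft_torque': array([0.03964263, 0.03658039, 0.02625579]), 'grip_force': 0.0, 'grip_width': 1.0024605847328842}
```

```bash
python3 - <<'E'
from h import *
import pickle
a=cv2.imread("pics/a.png");b=cv2.imread("pics/b.png")
A=cv2.resize(a[150:300,110:280],None,fx=3.5,fy=3.5)
cv2.imwrite("pics/c.png",A)
cv2.imwrite("pics/d.png",cv2.resize(b[215:375,200:360],None,fx=3.5,fy=3.5))
P={n:read_camera(n) for n in("top","side")}
pickle.dump({n:{k:P[n][k] for k in P[n]} for n in P},open("p0.pkl","wb"))
# point clouds near the unit
for n in P:
    W,u,v=world(P[n]); s=(abs(W[:,0]-.55)<.14)&(abs(W[:,1]-.145)<.14)
    W=W[s]
    col=P[n]["color"][v[s],u[s]].astype(int)
    top=W[(W[:,2]>.034)&(W[:,2]<.046)&(col[:,1]>col[:,0]+15)]
    r=cv2.minAreaRect((top[:,:2]*1000).astype(np.float32)); print(n,"unit top",len(top),r, np.median(top[:,2]))
    for lo,hi,name in((.08,.095,"high"),(.048,.056,"plate")):
        q=(W[:,2]>lo)&(W[:,2]<hi)
        print(name); 
        for w,c in list(zip(W[q],col[q]))[::3]: print((w*1000).round().astype(int).tolist(),c.tolist(),end=" ")
        print()
E
```

```text
top unit top 3325 ((549.4596557617188, 148.48663330078125), (199.3873748779297, 170.37057495117188), 1.929872989654541) 0.039807445276749176
high
[603, 164, 86] [168, 162, 153] [602, 156, 89] [165, 159, 150] [602, 148, 92] [159, 155, 146] [602, 140, 89] [156, 152, 143] [600, 164, 86] [170, 165, 156] [599, 156, 90] [170, 164, 154] [600, 148, 88] [170, 164, 154] [600, 141, 87] [164, 159, 149] [597, 163, 88] [170, 164, 156] [597, 156, 89] [172, 166, 155] [597, 148, 88] [172, 166, 152] [597, 140, 92] [165, 158, 149] [594, 163, 88] [169, 164, 157] [595, 156, 88] [172, 166, 153] [594, 148, 89] [172, 160, 138] [595, 140, 90] [164, 158, 148] [592, 174, 85] [53, 64, 56] [591, 160, 91] [170, 164, 155] [592, 152, 90] [171, 155, 127] [592, 145, 90] [169, 161, 147] [592, 138, 88] [146, 141, 132] [593, 123, 86] [73, 71, 67] [590, 171, 84] [47, 48, 45] [590, 158, 85] [173, 166, 156] [589, 150, 90] [171, 154, 122] [589, 142, 90] [167, 161, 151] [590, 135, 88] [108, 103, 97] [587, 177, 83] [27, 46, 36] [587, 163, 86] [159, 155, 147] [587, 155, 89] [172, 166, 155] [587, 148, 88] [169, 161, 145] [587, 
[... 12211 characters left out ...]
[520, 169, 49] [173, 166, 164] [507, 168, 49] [172, 163, 162] [497, 169, 52] [167, 160, 159] [489, 168, 53] [146, 143, 141] [589, 181, 50] [15, 13, 15] [575, 181, 53] [15, 14, 16] [568, 179, 51] [32, 30, 27] [532, 176, 52] [162, 154, 154] [525, 174, 50] [174, 167, 164] [517, 173, 50] [175, 166, 165] [509, 171, 48] [176, 168, 166] [502, 172, 51] [175, 166, 165] [494, 171, 52] [173, 166, 164] [567, 183, 51] [30, 28, 27] [534, 178, 50] [135, 130, 129] [526, 179, 54] [145, 140, 138] [519, 179, 54] [159, 153, 151] [509, 175, 50] [170, 162, 160] [501, 174, 50] [174, 167, 164] [491, 173, 50] [173, 167, 164] [514, 179, 51] [111, 118, 111] [499, 176, 49] [142, 135, 135] [491, 177, 51] [146, 141, 139]
```

View pics/c.png

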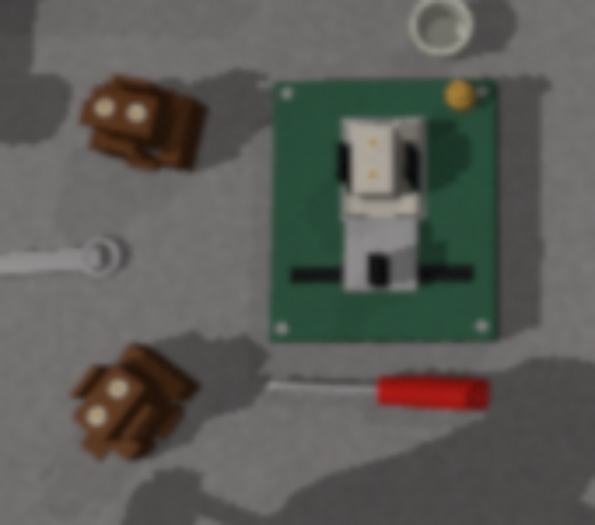

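View pics/d.png

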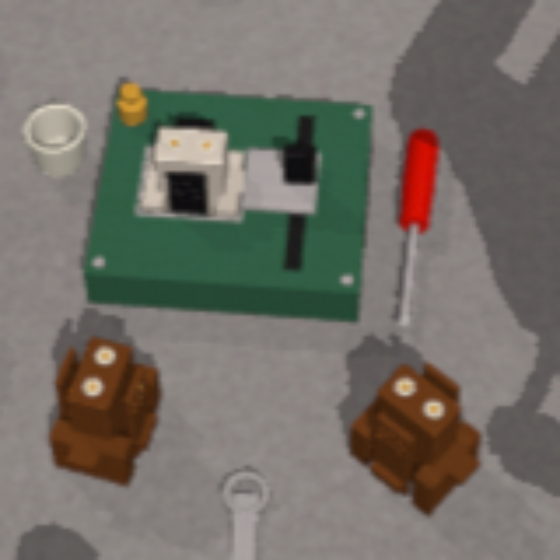

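View pics/b.png

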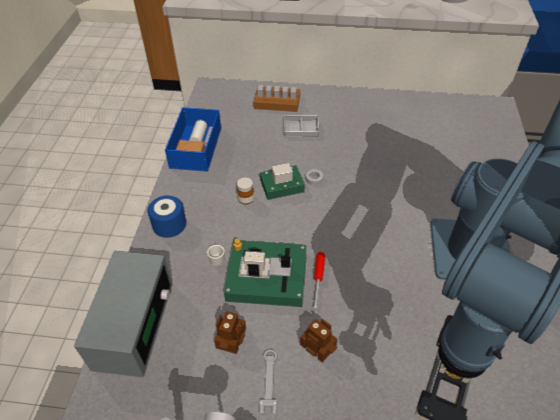

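>>> step_arm(
  motion=[0,0,0.86,0.85,-1,0,40,0,0,0.86,0.85,-1,0,40,0,0,0.86,0.85,-1,0,40,0,0,0.86,0.85,-1,0,40,0,0,0.86,0.85,-1,0,40],
)

```text
time: 1.2
ee_pos: [0.2886, 0.3931, 0.2438]
orientation: [3.141, 0.0, -3.1]
wrist_force: [0.0, -0.1, 0.4]
grip_width: 0.615
grip_force: 0.0
```

>>> step_arm(
  motion=[0,0,0,0.85,-1,0,40,0,0,0,0.85,-1,0,40,0,0,0,0.85,-1,0,40,0,0,0,0.85,-1,0,40,0,0,0,0.85,-1,0,40],
)

```text
time: 1.7
ee_pos: [0.395, 0.268, 0.2439]
orientation: [3.141, 0.001, -3.103]
wrist_force: [-0.2, 0.3, -0.2]
grip_width: 0.428
grip_force: 0.0
```

>>> step_arm(
  motion=[0,0,0,0.84,-1,0,40,0,0,0,0.84,-1,-0.5,40,0,0,0,0.84,-1,-1,40,0,0,0,0.84,-1,-1,40,0,0,0,0.84,-1,-0.5,40],
)

```text
time: 2.2
ee_pos: [0.4989, 0.1429, 0.1668]
orientation: [-3.142, -0.002, -3.103]
wrist_force: [1.4, 0.9, -0.8]
grip_width: 0.431
grip_force: 0.0
```

>>> step_arm(
  motion=[0,0,0,0,0,-0.9,40,0,0,0,0,0,-0.9,40,0,0,0,0,0,-0.9,40,0,0,0,0,0,-0.5,40,0,0,0,0,0,0,40],
)

```text
time: 2.7
ee_pos: [0.498, 0.144, 0.0871]
orientation: [-3.141, -0.004, -3.103]
wrist_force: [-0.2, -0.7, -0.1]
grip_width: 0.433
grip_force: 0.0
```

```bash
python3 - <<'E'
from h import *
p=read_camera("side")
cv2.imwrite("pics/e.png",cv2.resize(p["color"][215:325,200:340,::-1],None,fx=5,fy=5))
print(readout.state()["ee_pos"])
E
```

```text
[0.49893702 0.14413908 0.08835058]
```

View pics/e.png

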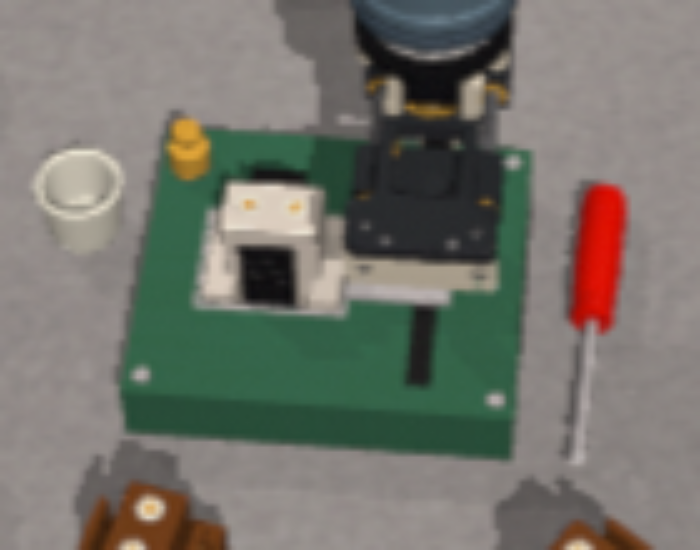

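>>> step_arm(
  motion=[0,0,0,0,0,0,20,0,0,0,0,0,0,20,0,0,0,0,0.2,0,20,0,0,0,-0.02,0.4,0,20,0,0,0,-0.02,0.4,0,20],
)

```text
time: 3.25
ee_pos: [0.4991, 0.1695, 0.0895]
orientation: [-3.141, 0.002, -3.103]
wrist_force: [0.9, -3.5, 2.1]
grip_width: 0.214
grip_force: 1.7
```

>>> step_arm(
  motion=[0,0,0,-0.01,0.25,0,20,0,0,0,-0.01,0.25,0,20,0,0,0,-0.01,0.25,0,20,0,0,0,0,0,0,20,0,0,0,0,0,0,20],
)

```text
time: 3.75
ee_pos: [0.4966, 0.1884, 0.0882]
orientation: [3.141, -0.002, -3.103]
wrist_force: [0.3, -0.4, -0.5]
grip_width: 0.214
grip_force: 0.0
```

>>> step_arm(
  motion=[0,0,0,0,0.12,0,20,0,0,0,0,0.12,0,20,0,0,0,0,0.12,0,20,0,0,0,0,0.12,0,20,0,0,0,0,0,0,20],
)

```text
time: 4.25
ee_pos: [0.4966, 0.1924, 0.088]
orientation: [-3.128, -0.005, -3.101]
wrist_force: [-1.2, -32.3, 4.6]
grip_width: 0.222
grip_force: 16.1
```

>>> step_arm(
  motion=[0,0,0,0,-0.48,0,30,0,0,0,0,0,0,30,0,0,0,0,0,0.8,30,0,0,0,0,0,1,60,0,0,0,0,0,1,80],
)

```text
time: 4.75
ee_pos: [0.497, 0.1888, 0.1591]
orientation: [3.14, -0.001, -3.103]
wrist_force: [0.9, 0.3, 0.0]
grip_width: 0.45
grip_force: 0.0
```

>>> step_arm(
  motion=[0,0,0,0,-1,1,85,0,0,0,-0.5,-1,0,85,0,0,0,-1,-1,0,85,0,0,0,-1,-1,0,85,0,0,0,0,0,0,85],
)

```text
time: 5.25
ee_pos: [0.4321, 0.0871, 0.1834]
orientation: [3.141, -0.002, -3.105]
wrist_force: [0.8, 0.2, -0.2]
grip_width: 0.87
grip_force: 0.0
```

```bash
python3 - <<'E'
from h import *
p=read_camera("top"); q=read_camera("side")
a=cv2.resize(p["color"][165:255,175:265,::-1],None,fx=4.4,fy=4.4); b=cv2.resize(q["color"][225:315,215:305,::-1],None,fx=4.4,fy=4.4)
cv2.imwrite("pics/f.png",np.hstack([a,b]))
print(readout.state()["ee_pos"])
for n in (p,q):
    W,u,v=world(n); c=n["color"][v,u].astype(int).max(1)
    s=(abs(W[:,0]-.5)<.02)&(abs(W[:,1]-.17)<.06)&(W[:,2]>.083)&(W[:,2]<.095)&(c<70)
    print("fin",s.sum(),W[s].min(0),W[s].max(0),W[s].mean(0))
    s=(abs(W[:,0]-.58)<.04)&(abs(W[:,1]-.15)<.04)&(W[:,2]>.083)&(W[:,2]<.095)&(c>140)
    print("core",s.sum(),W[s].min(0),W[s].max(0),np.median(W[s],0))
    r=cv2.minAreaRect((W[s][:,:2]*1000).astype(np.float32)); print(r)
E
```

```text
[0.43526386 0.08835534 0.18406338]Traceback (most recent call last):
  File "<stdin>", line 9, in <module>
    return umr_minimum(a, axis, None, out, keepdims, initial, where)
ValueError: zero-size array to reduction operation minimum which has no identity
```

View pics/f.png

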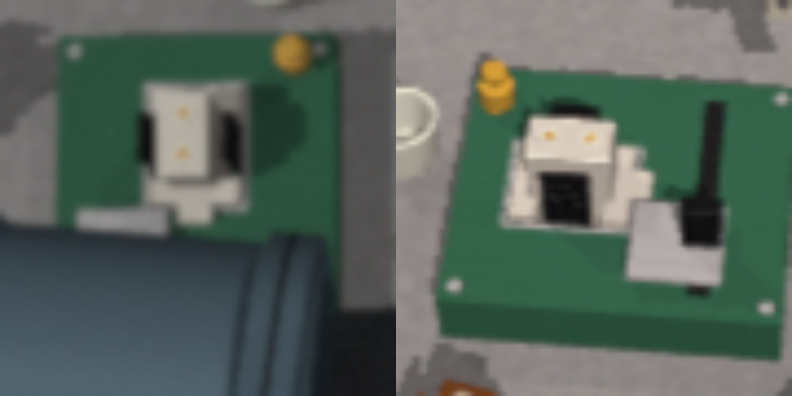

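```bash
python3 - <<'E'
from h import *; import pickle
q=read_camera("side"); o=pickle.load(open("p0.pkl","rb"))["side"]
for n in (o,q):
    W,u,v=world(n); c=n["color"][v,u].astype(int).max(1)
    for nm,s in (("fin",(abs(W[:,0]-.5)<.02)&(abs(W[:,1]-.17)<.06)&(W[:,2]>.07)&(W[:,2]<.095)&(c<70)),
     ("plate",(abs(W[:,0]-.525)<.015)&(abs(W[:,1]-.17)<.08)&(W[:,2]>.047)&(W[:,2]<.057)&(c>110)),
     ("core",(abs(W[:,0]-.58)<.04)&(abs(W[:,1]-.15)<.04)&(W[:,2]>.083)&(W[:,2]<.095)&(c>140))):
        print(nm,s.sum(),np.percentile(W[s],[3,50,97],axis=0).round(4).tolist())
E
```

```text
fin 67 [[0.4908, 0.1437, 0.0708], [0.501, 0.1529, 0.0835], [0.5115, 0.1565, 0.0889]]
plate 163 [[0.5119, 0.1278, 0.0477], [0.5262, 0.1567, 0.0509], [0.5392, 0.178, 0.0547]]
core 185 [[0.5567, 0.1405, 0.0835], [0.5792, 0.1561, 0.0868], [0.6026, 0.1694, 0.0912]]
fin 66 [[0.4887, 0.1857, 0.0719], [0.4988, 0.1943, 0.0842], [0.5089, 0.1976, 0.0897]]
plate 178 [[0.5115, 0.1675, 0.0481], [0.5254, 0.195, 0.0512], [0.5379, 0.219, 0.0547]]
core 192 [[0.5562, 0.1405, 0.0834], [0.5792, 0.1559, 0.0872], [0.6022, 0.1693, 0.0909]]
```

>>> step_arm(
  motion=[0,0,0,1,0.45,0,88,0,0,0,1,0.5,0,88,0,0,0,1,0.5,0,88,0,0,0,1,0.5,0,88,0,0,0,1,0.5,0,88],
)

```text
time: 5.9
ee_pos: [0.5618, 0.1513, 0.1832]
orientation: [3.141, 0.0, -3.102]
wrist_force: [0.5, -1.1, 0.3]
grip_width: 0.947
grip_force: 0.0
```

>>> step_arm(
  motion=[0,0,0,0.77,0,0,88,0,0,0,0,0,-0.5,88,0,0,0,0,0,-0.5,88,0,0,0,0,0,0,88,0,0,0,0,0,0,88],
)

```text
time: 6.4
ee_pos: [0.5779, 0.1492, 0.1578]
orientation: [3.142, -0.002, -3.103]
wrist_force: [0.2, -0.7, 0.2]
grip_width: 0.944
grip_force: 0.0
```

Lined up; descend 78 mm and look.

>>> step_arm(
  motion=[0,0,0,0.06,0.01,-0.7,88,0,0,0,0,0,-0.8,88,0,0,0,0,0,-0.8,88,0,0,0,0,0,-0.8,88,0,0,0,0,0,0,88],
)

```text
time: 6.9
ee_pos: [0.5786, 0.1491, 0.0792]
orientation: [-3.142, -0.005, -3.103]
wrist_force: [0.0, 0.2, -0.5]
grip_width: 0.945
grip_force: 0.0
```

```bash
python3 - <<'E'
from h import *
q=read_camera("side"); p=read_camera("top")
a=cv2.resize(p["color"][165:255,175:265,::-1],None,fx=4.4,fy=4.4); b=cv2.resize(q["color"][225:315,215:305,::-1],None,fx=4.4,fy=4.4)
cv2.imwrite("pics/g.png",np.hstack([a,b]))
s=readout.state();print(s["ee_pos"],s["wrist_force"])
E
```

```text
[0.58068871 0.14932744 0.08184388] [1.10167059 0.03507487 0.04901123]
```

View pics/g.png

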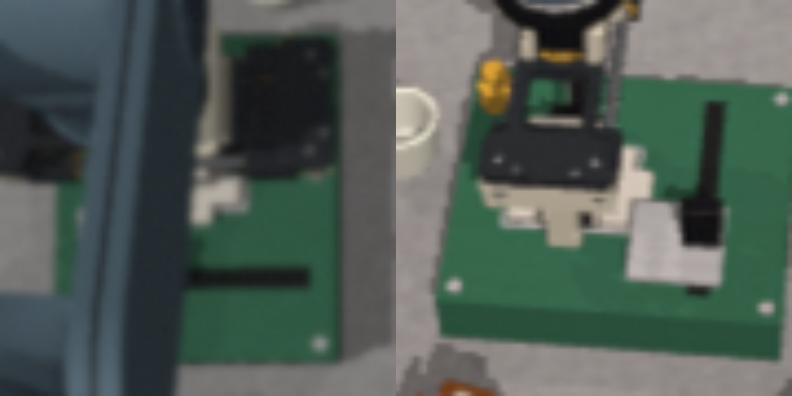

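>>> step_arm(
  motion=[0,0,0,0,0,-0.08,60,0,0,0,0,0,0,45,0,0,0,0,0,0,30,0,0,0,0,0,0,30,0,0,0,0,0,0,30],
)

```text
time: 7.5
ee_pos: [0.5809, 0.1495, 0.0795]
orientation: [3.141, 0.001, -3.103]
wrist_force: [0.5, 0.6, 2.1]
grip_width: 0.569
grip_force: 4.6
```

>>> step_arm(
  motion=[0,0,0,0,0,0,30,0,0,0,0,0,0,30,0,0,0,0,0,0,30,0,0,0,0,0,0,30,0,0,0,0,0,0,30],
)

```text
time: 8.0
ee_pos: [0.5809, 0.1496, 0.0795]
orientation: [3.141, 0.001, -3.103]
wrist_force: [-1.9, 1.0, 6.2]
grip_width: 0.396
grip_force: 30.1
```

>>> step_arm(
  motion=[0,0,0,0,0,0.1,30,0,0,0,0,0,0.15,30,0,0,0,0,0,0.2,30,0,0,0,0,0,0.2,30,0,0,0,0,0,0,30],
)

```text
time: 8.5
ee_pos: [0.5813, 0.1494, 0.0962]
orientation: [-3.142, 0.001, -3.103]
wrist_force: [1.2, -1.4, -2.5]
grip_width: 0.392
grip_force: 30.0
```

```bash
python3 - <<'E'
from h import *
q=read_camera("side"); p=read_camera("top")
a=cv2.resize(p["color"][165:255,175:265,::-1],None,fx=4.4,fy=4.4); b=cv2.resize(q["color"][225:315,215:305,::-1],None,fx=4.4,fy=4.4)
cv2.imwrite("pics/h.png",np.hstack([a,b]))
s=readout.state();print(s["ee_pos"],s["wrist_force"],s["ft_torque"],s["grip_width"])
E
```

```text
[0.58085091 0.14932246 0.09559399] [ 0.34652794 -0.42290179 -1.68415052] [0.06063684 0.04658806 0.00951547] 0.3958167740760567
```

View pics/h.png

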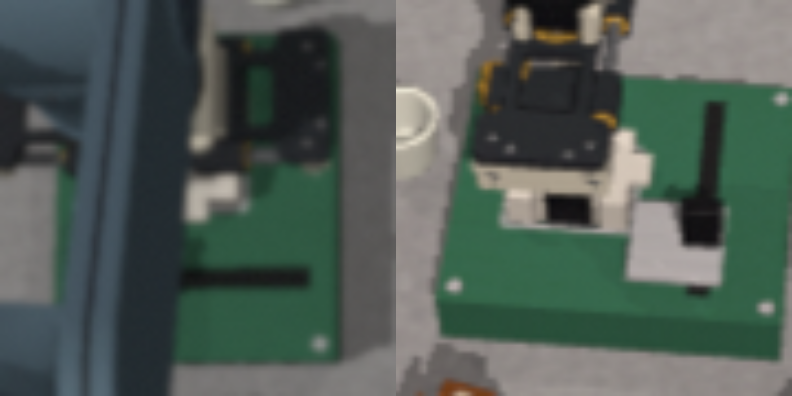

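```bash
python3 - <<'E'
from h import *; import pickle
q=read_camera("side"); o=pickle.load(open("p0.pkl","rb"))["side"]
for n in (o,q):
    W,u,v=world(n); c=n["color"][v,u].astype(int); m=c.max(1)
    s=(u>=242)&(u<=276)&(v>=258)&(v<=277)
    f=np.full((20,35),0.);f[v[s]-258,u[s]-242]=W[s][:,2]*1000
    print(f[::2,::2].round().astype(int))
E
```

```text
[[39 46 87 86 89 87 88 85 88 85 84 86 46 44 37 55 47 52]
 [36 83 86 87 83 85 85 89 88 87 89 81 41 44 37 49 50 50]
 [37 45 78 80 82 82 80 85 85 82 82 70 43 49 36 52 49 52]
 [45 39 71 87 84 83 82 76 76 74 75 64 41 43 50 52 48 50]
 [43 45 63 79 81 82 81 83 81 65 65 62 44 51 51 50 50 50]
 [43 47 49 75 70 72 74 77 71 59 59 56 44 46 47 53 53 54]
 [44 48 47 44 60 63 63 59 65 48 51 49 43 42 52 50 52 50]
 [45 43 43 36 52 53 52 54 53 41 40 46 45 34 48 50 51 51]
 [41 42 47 27 43 47 44 45 51 30 46 46 45 31 48 49 54 51]
 [38 39 41 44 36 41 38 34 36 21 38 41 41 37 39 32 36 37]]
[[193 194 194 197 194 193 195 195 199 192 197  82  62  61  39  40  37  37]
 [194 196 196 197 198 197 194 195 198 194 195  80  60  58  60  63  32  38]
 [190 192 190 193 192 193 192 193 191 193 189  72  58  58  57  59  41  36]
 [180 179 181 180 180 184 179 184 181 182 184  62  62  60  59  59  39  39]
 [163 163 164 165 161 165 166 167 166 168 168  63  63  64  60  59  40  36]
 [156 156 154 158 156 159 155 157 157 155 160  61  64  46  42  38  39  37]
 [ 61  58  57  39  54  53  55  57  53  46  60  60  61  48  37  38  38  41]
 [ 47  50  54  36  43  43  44  41  47  37  54  55  57  33  47  54  52  50]
 [ 42  43  44  24  41  41  34  42  37  29  48  49  49  28  51  52  52  48]
 [ 40  40  42  43  37  36  40  36  38  24  38  41  37  39  53  54  50  52]]
```

The depth map shows the foot has risen 16 mm with the fingers, so the carrier is coming out. I'll keep lifting.

>>> step_arm(
  motion=[0,0,0,0,0,0.3,30,0,0,0,0,0,0.4,30,0,0,0,0,0,0.4,30,0,0,0,0,0,0.4,30,0,0,0,0,0,0.4,30],
)

```text
time: 9.15
ee_pos: [0.581, 0.1494, 0.1442]
orientation: [3.142, 0.001, -3.103]
wrist_force: [0.4, 0.4, -3.3]
grip_width: 0.394
grip_force: 30.0
```

>>> step_arm(
  motion=[0,0,0,0,0,0.5,30,0,0,0,0,0,0.5,30,0,0,0,0,0,0.5,30,0,0,0,0,0,0.5,30,0,0,0,0,0,0.4,30],
)

```text
time: 9.65
ee_pos: [0.581, 0.1494, 0.2043]
orientation: [3.142, 0.001, -3.103]
wrist_force: [0.6, -0.8, -2.7]
grip_width: 0.398
grip_force: 30.0
```

>>> step_arm(
  motion=[0,0,0,0,0,0,30,0,0,0,0,0,0,30,0,0,0,0,0,0,30,0,0,0,0,0,0,30,0,0,0,0,0,0,30],
)

```text
time: 10.15
ee_pos: [0.5804, 0.1493, 0.2022]
orientation: [-3.142, -0.001, -3.103]
wrist_force: [-0.1, 0.4, -1.8]
grip_width: 0.395
grip_force: 30.0
```

```bash
python3 - <<'E'
from h import *
q=read_camera("side")
cv2.imwrite("pics/i.png",cv2.resize(q["color"][180:330,190:340,::-1],None,fx=4,fy=4))
s=readout.state();print(s["ee_pos"],s["wrist_force"],s["ft_torque"],s["grip_width"],s["grip_force"])
W,u,v=world(q); c=q["color"][v,u].astype(int).max(1)
k=(abs(W[:,0]-.54)<.06)&(abs(W[:,1]-.155)<.04)&(W[:,2]>.1)&(W[:,2]<.19)&(c>120)
print(np.percentile(W[k],[2,50,98],axis=0).round(3))
k=(abs(W[:,0]-.5)<.02)&(abs(W[:,1]-.17)<.06)&(W[:,2]>.07)&(W[:,2]<.095)&(c<70);print("fin",np.median(W[k],0))
E
```

```text
[0.58055785 0.14935008 0.20241069] [ 0.12722071 -0.07636352 -2.45060451] [ 0.08681399  0.02180291 -0.02608606] 0.3956299772943971 29.955546855926514
[[0.534 0.129 0.129]
 [0.552 0.167 0.165]
 [0.599 0.184 0.188]]
fin [0.49880588 0.19445722 0.08303645]
```

View pics/i.png

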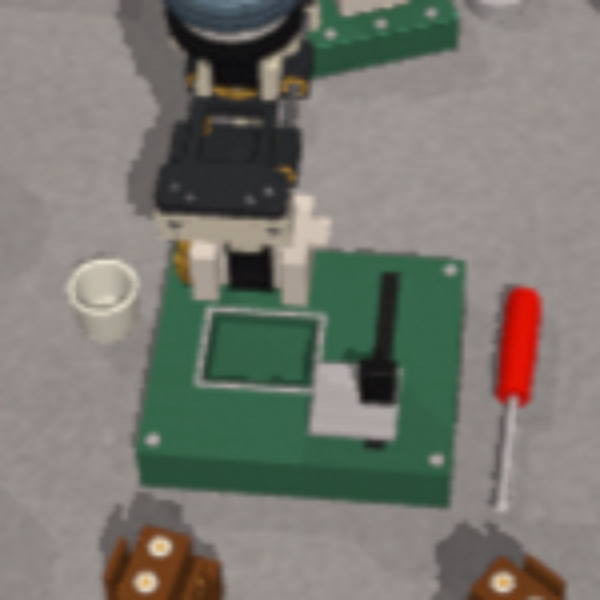

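The picture shows the bay empty (outline at about 195–325, 310–385). The carrier hangs upright above it in the fingers (about 190–330, 195–300), with its underside near z = 0.128 m, and the isolator grip is still at its stop.

```bash
python3 -c "
from workcell import sign_off
print(sign_off())"
```

```text
the job is handed in; nothing more can be done
None
```

I handed the job in: the isolator grip is at its end stop, and the carrier is out of its bay, held upright and still with its catches pinched, about 88 mm above the unit; no verdict came back.

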